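Drive a stuck plug out of a bore block

TASK

A plug is stuck in the bore of the steel block on the ejector stand, and the block was left somewhere along its ways. Take the push rod from its holder, find the bore, and gently push the plug down and out of the bottom until it stands on the stand's base plate, never leaning hard on the block or the plug. Then put the rod back upright in its holder, fully down, and leave the other things on the worktop where they are.

Things in the scene. Friction and masses are not known exactly. Their poses are not given: they have to be found in the camera images.
- index_mark (a point): Point midway between the index lines scribed across the two ways near one end, at the height of the block's flat top (74 mm up; 12 mm above the ways); y along the ways, z up. The block's one vertical through bore (16 mm diameter, small chamfer) lies 6 to 48 mm from here, straight along this point's +y; how far is not measured. Find it by feel (the top is flat elsewhere) or by eye.
- stand: Fixed ejector stand; origin on the worktop under the index lines, y along its ways, z up. Base plate 84 x 156 x 8 mm (its middle 27 mm along +y), rubber pad; ways hold a plain steel block, 45 (x) x 100 (y) x 40 mm, bore in its middle, 26 mm above the plate. Block tight sideways (15 N), on rubber mounts: gives 1 mm per 12 N down, 4 mm at most. Block and plug bear at most 30 N from the rod.
- slug (a joint): How far the plug (grey plastic, 15 mm diameter, 22 mm long, in the bore) is pushed down the bore, in m. At 0 its top is 10 mm below the block's top; it starts at 0 to 0.005. About 8 N slides it, plus 30 N per m/s of speed. At 0.030 its top is level with the block's underside; at 0.034 (top 44 mm below the block's top) it stands on the base plate, clear of the bore, and stops.
- rod_handle (a point): Centre of the push rod's handle, z up along the rod. Loose, about 0.1 kg: an upright ringed handle 22 mm in diameter and 45 mm high, under it a round flange 28 mm in diameter and 5 mm thick, under that a steel shaft 12 mm in diameter and 60 mm long with a slightly chamfered flat end. The finger ends may bear on the flange when pushing.
- rod_tip (a point): Lower end of the push rod's shaft, 87.5 mm below the handle's centre.
- push_rod: The push rod; origin on its axis at the underside of the flange (27.5 mm below the handle's centre), z up along the rod.
- holder_mouth (a point): Centre of the mouth of the rod holder's hole, 70 mm above the worktop: a fixed grey block 40 x 40 mm on a black foot 56 x 56 mm, with a vertical hole of 16 mm diameter down to the foot. The rod stands in it with its flange resting on the holder's top, flange underside at this point. A tall instrument stack stands some 0.1 m behind the holder, corner near x 0.58, y 0.15: keep the hand clear of it.
- tube_cutter: Bystander: orange tube cutter, 36 x 67 x 20 mm, loose; origin at its underside.
- timer: Bystander: small white timer, 68 x 68 x 20 mm, loose; origin at its underside.
- film_box: Bystander: white carton, 40 x 110 x 30 mm, loose; origin at its underside.
There are look-alikes about, which are no part of the job. What is shaped like the push_rod but green, red or turquoise is not meant.

How it is judged:
By the outcome, as a careful person would: the job done as asked, in the order asked, and still so for the second after the job is handed in, with the robot touching nothing.
It also fails if it takes over 64 s, if anything falls off the work surface, if the arm or the gripper's body presses on something with over 40 N, if the wrist force passes 120 N, or if a joint passes its speed limit or range.

ROBOT

A 6-joint arm with a two-finger parallel gripper is mounted at the origin on a cart in front of the work surface, level with it; the furniture and walls round the work are solid. World frame = base frame: x ahead of the robot, y to its left, z up, the work surface at z = 0. Lengths are in m, angles in rad, forces in N, time in s.
With the tool pointing down it reaches from about 0.375 to 0.975 m from the base axis. Payload 3.8 kg.
Tool frame: the origin (TCP) lies on the front face of the gripper's body, between the roots of the fingers; the fingertips stand 64 mm ahead of it and the grasp point (between the pads) lies 45 mm ahead of it; z points along the fingers, y is the line along which they close (so a half turn about z gives the same grasp; the last joint's range is limited). The gripper opens to 88 mm and grips with 3 to 60 N. Pads are 18 mm wide; open, the fingers measure 123 mm over their backs; the gripper's body (75 mm by 187 mm) begins 45 mm behind the grasp point.
Start: joints at [-1.205, 0.264, 1.604, -0, 1.274, -0.037], TCP at [0.265, -0.621, 0.303] pointing down, gripper open.
Joint ranges: [-2.63, 2.63], [-0.94, 2.18], [0.31, 2.57], [-1.31, 4.45], [0, 2.66], [-2.55, 2.55]. Speed limits (rad/s): [2.57, 2.57, 3.14, 3.14, 3.14, 3.14].

INTERFACE

Orientations are given as a 3x3 rotation matrix whose columns are the frame's x, y, z axes.
In Python, from workcell import robot gives the robot as it stands. The module is installed in compiled form; this text tells all that it offers.
- The arm moves only by the tool play_rows, never from a script. Its argument "rows" is a list of rows, each an object with "xyz": the shift along the world's x, y, z in m, a list of three; "rot": the turn, a rotation vector about the world's x, y, z in degrees, a list of three; "gripper": the finger opening in m, from 0 to 0.0881. In form: [{"xyz": [x, y, z], "rot": [wx, wy, wz], "gripper": gripper}, ...]. A call has 1 to 8 rows; each row is the pose to reach, as a shift and turn from the pose commanded when the call began; what a row does not reach only later rows make up. A row lasts 1/12 s, in which the tool goes at most 41.7 mm and 7.16 degrees, less where a joint would pass 70% of its speed; a pose out of reach is approached as far as the arm can. A call with a gripper value outside its range is refused whole. The fingers move at their own pace and stop on an object; "newtons" is the grip in N (left out, the last holds). Time passes only in rows, so rows that repeat a pose let the fingers close. It gives the time, the measured TCP pose, the force, the opening and the grip force at its end, in the units of the state.
- robot.observe(): the state, without advancing time (a new reading comes with each control period).
- robot.camera(name): name is "scene" or "top" or "wrist"; returns the picture (384x512x3 uint8, blue, green, red); there is no depth.
- robot.get_calibration(name): a dict with "fov_y" (degrees; the focal length in pixels is half the picture's height over the tangent of half this angle, whatever the lens; pixels are square), "cx", "cy" (the principal point, pixels), "rvec" (rotation vector, rad) and "tvec" (3), from world to camera coordinates, as OpenCV has them; the wrist camera has in their place "mount" (4x4, takes a point from camera to tool coordinates, whose origin is the TCP and whose axes are the flange's). Camera axes: x right, y down, z forward; pixel columns grow to the right and rows downward; lengths in m; the calibration is good to about 2 mm. A picture is of the moment at which its call begins: read the wrist's pose just before it. get_calibration takes no time and is no camera call.
- robot.sign_off(): hands the job in; it is judged then, once.
The state is a dict: "time_s": time; "joint_positions": joint angles; "qd": joint speeds; "tau": joint torques, N m; "ee_pos": TCP position; "orientation": TCP orientation; "ft_force": force on the tool from outside, world axes, zero at the start; "torque": the same for the moment, N m; "grip_width": finger opening in m; "gripper_force": force on a finger pad.
Only numpy, scipy, OpenCV 4.12 (cv2) and the standard library are available. Lean on these libraries where they do the work, as an engineer would, in place of code of your own. Each camera call takes 0.05 s, during which the arm holds its last target. There are 200 camera calls.

## Working session

There is one attempt and no reset: what is moved stays moved. The work goes in short steps, Python scripts to look and compute and a tool call to move; the robot and the scene stay as the last step left them, time stands still between calls to the robot, and variables do not carry over. Pictures are saved under pics/ and viewed, at most 10 in all, crops included, and the job is handed in when it is done.

Besides the shell and the picture viewer there is one more tool, called by a JSON object that holds its "api" and its "payload", one argument or row to a line. play_rows: Moves the arm, as the interface text tells. Its arguments: {"type":"object","properties":{"rows":{"type":"array","items":{"type":"object","properties":{"xyz":{"type":"array","items":{"type":"number"}},"rot":{"type":"array","items":{"type":"number"}},"gripper":{"type":"number"}}}},"newtons":{"type":"number"}},"required":["rows"]}

```bash
mkdir -p pics; cat > h.py <<'E'
import numpy as np, cv2
from workcell import robot
def cal(n):
    c=robot.get_calibration(n); f=192/np.tan(np.radians(c["fov_y"])/2)
    K=np.array([[f,0,c["cx"]],[0,f,c["cy"]],[0,0,1]])
    if n=="wrist":
        s=robot.observe(); T=np.eye(4); T[:3,:3]=np.array(s["orientation"]).reshape(3,3); T[:3,3]=s["ee_pos"]
        M=T@np.array(c["mount"]); return K,M[:3,:3],M[:3,3]
    R=cv2.Rodrigues(np.array(c["rvec"],float))[0]; return K,R.T,-R.T@np.array(c["tvec"],float).ravel()
def cast(C,u,v,z):
    K,R,o=C; d=R@np.linalg.inv(K)@[u,v,1]; return o+d*(z-o[2])/d[2]
def proj(C,p):
    K,R,o=C; q=K@(R.T@(np.array(p)-o)); return q[:2]/q[2]
E
python3 - <<'E'
from h import *
s=robot.observe(); print({k:np.round(v,3).tolist() for k,v in s.items()})
for n in("scene","top"):
    cv2.imwrite(f"pics/{n}.png",robot.camera(n)); print(n,robot.get_calibration(n),cal(n)[2])
print(robot.get_calibration("wrist"))
a=[cv2.imread(f"pics/{n}.png") for n in("top",)]
cv2.imwrite("pics/top2.png",cv2.resize(a[0],(800,600),interpolation=2))
cv2.imwrite("pics/scene2.png",cv2.resize(cv2.imread("pics/scene.png"),(800,600),interpolation=2))
E
```

```text
{'time_s': 0.0, 'joint_positions': [-1.205, 0.265, 1.605, -0.0, 1.274, -0.037], 'qd': [-0.0, 0.002, -0.001, 0.001, 0.003, 0.001], 'tau': [-0.001, -50.213, -35.687, 0.073, 0.03, -0.0], 'ee_pos': [0.264, -0.62, 0.301], 'orientation': [[0.92, 0.392, -0.001], [0.392, -0.92, 0.002], [0.0, -0.002, -1.0]], 'ft_force': [-0.464, 0.004, -0.352], 'torque': [0.011, -0.007, 0.01], 'gripper_force': 0.0, 'grip_width': 0.088}
scene {'fov_y': 44.43222135456311, 'cx': 253.90091938637585, 'cy': 195.51630534437518, 'rvec': array([ 1.3424285 , -2.31451888,  0.82289183]), 'tvec': array([0.39405964, 0.24759975, 1.01619797])} [-0.19874363  0.56292727  0.94491312]
top {'fov_y': 51.48367172254427, 'cx': 251.62325040039434, 'cy': 197.9830695935113, 'rvec': array([ 2.17349875, -2.20201359,  0.04657725]), 'tvec': array([0.23662069, 0.41237775, 1.00053066])} [0.3599754  0.21932459 1.02441241]
{'fov_y': 62.380187728911814, 'cx': 253.06790702434466, 'cy': 196.0925656625955, 'mount': array([[ 6.16245720e-04, -9.57474758e-01, -2.88516392e-01,
         7.47343972e-02],
       [ 9.99999126e-01,  2.52527956e-04,  1.29786746e-03,
        -9.66664342e-04],
       [-1.16981688e-03, -2.88516940e-01,  9.57474076e-01,
        -8.10977415e-02],
       [ 0.00000000e+00,  0.00000000e+00,  0.00000000e+00,
         1.00000000e+00]])}
```

View pics/top2.png

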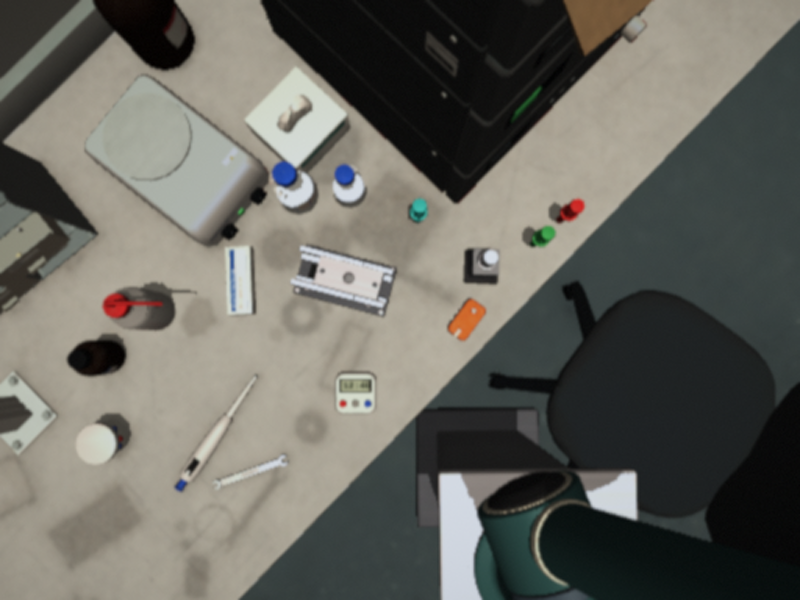

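View pics/scene2.png

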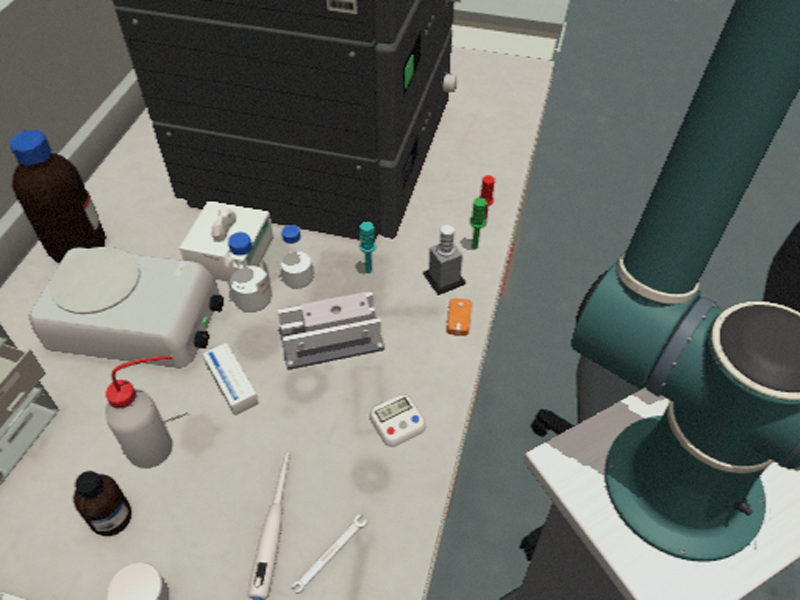

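The top view shows the holder with its silver-handled rod at about (487,258) and the stand with the block at about (345,278), bore at about (348,278). The scene view shows the same layout: rod at (447,240), bore at (336,309).

```bash
python3 - <<'E'
from h import *
T=cal("top");S=cal("scene")
def tri(a,b):
    A=[];B=[]
    M=np.zeros((3,3));r=np.zeros(3);L=[]
    for C,(u,v) in((T,a),(S,b)):
        d=C[1]@np.linalg.inv(C[0])@[u*.64,v*.64,1];d/=np.linalg.norm(d);P=np.eye(3)-np.outer(d,d);M+=P;r+=P@C[2];L.append((P,C[2]))
    p=np.linalg.solve(M,r);return p.round(4),[np.linalg.norm(P@(p-o)).round(4) for P,o in L]
print("handle top",tri((489,257),(447,230)), cast(T,489*.64,257*.64,.12))
print("bore",tri((348,278),(336,309)),cast(T,348*.64,278*.64,.074))
for n,u,v in(("ways end A",306,248),("B",395,271),("C",384,312),("D",294,287)):print(n,cast(T,u*.64,v*.64,.062).round(4))
for n,u,v,z in(("cutter",467,319,.02),("timer",356,392,.02),("box",240,280,.03),("teal",419,209,.1)):print(n,cast(T,u*.64,v*.64,z).round(4))
a=cv2.imread("pics/top.png")[140:220,170:340]; cv2.imwrite("pics/topc.png",cv2.resize(a,(800,376),interpolation=2))
E
```

```text
handle top (array([0.4833, 0.0878, 0.1208]), [np.float64(0.0016), np.float64(0.0016)]) [0.4842015  0.08909071 0.12      ]
bore (array([0.4605, 0.2982, 0.0762]), [np.float64(0.001), np.float64(0.001)]) [0.46120117 0.29923967 0.074     ]
ways end A [0.5104 0.3654 0.062 ]
B [0.4724 0.227  0.062 ]
C [0.4088 0.2449 0.062 ]
D [0.4496 0.3844 0.062 ]
cutter [0.3978 0.1122 0.02  ]
timer [0.2829 0.2925 0.02  ]
box [0.4651 0.477  0.03  ]
teal [0.5609 0.1895 0.1   ]
```

View pics/topc.png

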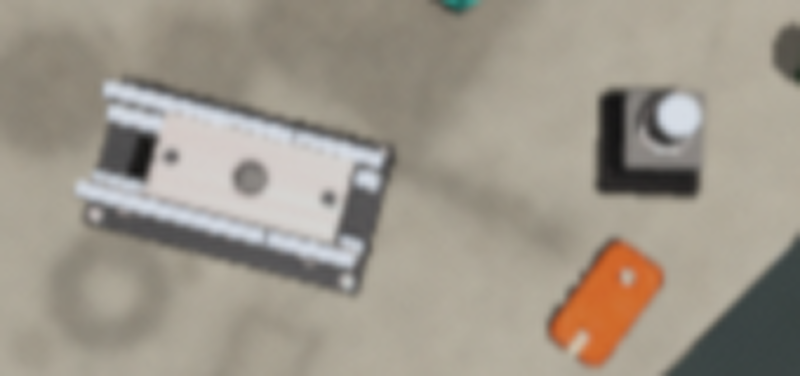

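The close-up shows the bore at crop (250,178) in the middle of the block, with two small screw dots on either side. Index lines should be near one end, to be seen by the wrist camera. I'm moving above the holder with the camera side turned towards the robot.

{"api": "play_rows", "payload": {
  "rows": [
    {"xyz": [0.01, 0.03, 0], "rot": [0, 0, 7], "gripper": 0.05},
    {"xyz": [0.02, 0.06, 0], "rot": [0, 0, 14], "gripper": 0.05},
    {"xyz": [0.03, 0.09, 0], "rot": [0, 0, 21], "gripper": 0.05},
    {"xyz": [0.04, 0.12, 0], "rot": [0, 0, 28], "gripper": 0.05},
    {"xyz": [0.05, 0.15, 0], "rot": [0, 0, 35], "gripper": 0.05},
    {"xyz": [0.06, 0.18, 0], "rot": [0, 0, 42], "gripper": 0.05},
    {"xyz": [0.07, 0.21, 0], "rot": [0, 0, 49], "gripper": 0.05},
    {"xyz": [0.08, 0.24, 0], "rot": [0, 0, 56], "gripper": 0.05}
  ],
  "newtons": 25
}}

```text
time_s: 0.77
ee_pos: [0.3446, -0.3792, 0.3022]
orientation: [[0.184, 0.983, -0.0], [0.983, -0.184, 0.001], [0.001, -0.001, -1.0]]
ft_force: [0.3, -0.3, -0.9]
grip_width: 0.0497
gripper_force: 0.0
```

{"api": "play_rows", "payload": {
  "rows": [
    {"xyz": [0.01, 0.03, 0], "rot": [0, 0, 7], "gripper": 0.05},
    {"xyz": [0.02, 0.06, 0], "rot": [0, 0, 14], "gripper": 0.05},
    {"xyz": [0.03, 0.09, 0], "rot": [0, 0, 21], "gripper": 0.05},
    {"xyz": [0.04, 0.12, 0], "rot": [0, 0, 28], "gripper": 0.05},
    {"xyz": [0.05, 0.15, 0], "rot": [0, 0, 35], "gripper": 0.05},
    {"xyz": [0.06, 0.18, 0], "rot": [0, 0, 42], "gripper": 0.05},
    {"xyz": [0.07, 0.21, 0], "rot": [0, 0, 49], "gripper": 0.05},
    {"xyz": [0.08, 0.24, 0], "rot": [0, 0, 56], "gripper": 0.05}
  ]
}}

```text
time_s: 1.43
ee_pos: [0.4245, -0.1394, 0.3024]
orientation: [[-0.712, 0.702, -0.0], [0.702, 0.712, 0.0], [0.0, -0.0, -1.0]]
ft_force: [0.2, -0.5, 0.0]
grip_width: 0.0499
gripper_force: 0.0
```

{"api": "play_rows", "payload": {
  "rows": [
    {"xyz": [0.008, 0.03, 0], "rot": [0, 0, 7], "gripper": 0.05},
    {"xyz": [0.016, 0.06, 0], "rot": [0, 0, 14], "gripper": 0.05},
    {"xyz": [0.024, 0.09, 0], "rot": [0, 0, 21], "gripper": 0.05},
    {"xyz": [0.032, 0.12, 0], "rot": [0, 0, 28], "gripper": 0.05},
    {"xyz": [0.04, 0.15, 0], "rot": [0, 0, 35], "gripper": 0.05},
    {"xyz": [0.048, 0.18, 0], "rot": [0, 0, 42], "gripper": 0.05},
    {"xyz": [0.055, 0.21, 0], "rot": [0, 0, 49], "gripper": 0.05},
    {"xyz": [0.06, 0.229, 0], "rot": [0, 0, 56], "gripper": 0.05}
  ]
}}

```text
time_s: 2.1
ee_pos: [0.4845, 0.0906, 0.3023]
orientation: [[-0.98, -0.199, -0.0], [-0.199, 0.98, 0.001], [0.0, 0.001, -1.0]]
ft_force: [0.4, -0.2, -1.0]
grip_width: 0.0499
gripper_force: 0.0
```

```bash
python3 - <<'E'
from h import *
s=robot.observe(); print({k:np.round(v,3).tolist() for k,v in s.items()})
C=cal("wrist");a=robot.camera("wrist");cv2.imwrite("pics/w1.png",a)
print(proj(C,[.484,.089,.12]))
cv2.imwrite("pics/w1b.png",cv2.resize(a,(800,600)))
E
```

```text
{'time_s': 2.1, 'joint_positions': [0.134, -0.085, 1.983, 0.001, 1.244, -1.638], 'qd': [0.43, 0.193, -0.174, -0.024, -0.012, -1.035], 'tau': [-1.477, -31.652, -34.598, 0.146, 0.119, 1.291], 'ee_pos': [0.485, 0.091, 0.302], 'orientation': [[-0.98, -0.199, -0.0], [-0.199, 0.98, 0.001], [0.0, 0.001, -1.0]], 'ft_force': [0.438, -0.21, -0.971], 'torque': [0.11, -0.142, 0.007], 'gripper_force': 0.0, 'grip_width': 0.05}
[250.3779465  189.74337939]
```

View pics/w1b.png

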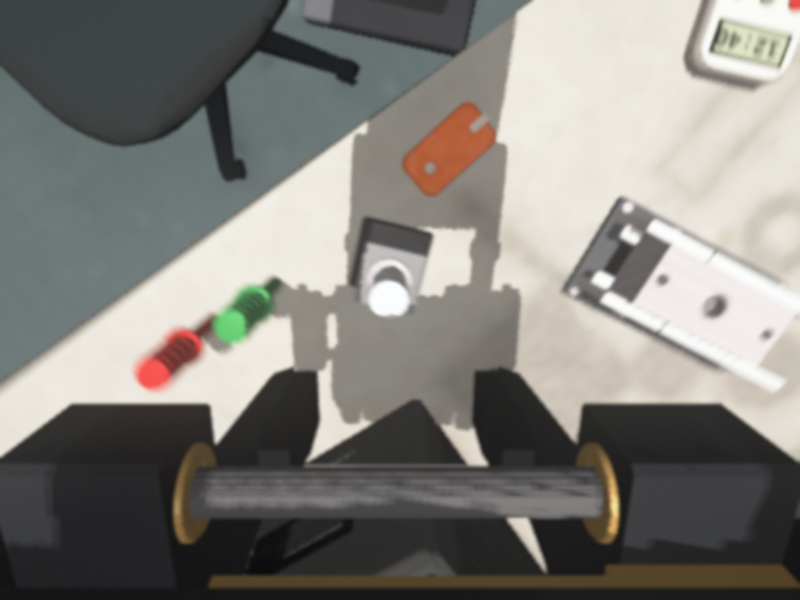

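The wrist view shows the white handle top at (388,298), as predicted, with the stand right at bore (714,306). I'll settle and measure the handle precisely.

{"api": "play_rows", "payload": {
  "rows": [
    {"xyz": [0, 0, -0.03], "rot": [0, 0, 0], "gripper": 0.05},
    {"xyz": [0, 0, -0.05], "rot": [0, 0, 0], "gripper": 0.05},
    {"xyz": [0, 0, -0.05], "rot": [0, 0, 0], "gripper": 0.05},
    {"xyz": [0, 0, -0.05], "rot": [0, 0, 0], "gripper": 0.05}
  ]
}}

```text
time_s: 2.48
ee_pos: [0.4834, 0.0876, 0.2513]
orientation: [[-0.982, -0.191, -0.004], [-0.191, 0.982, -0.001], [0.004, 0.0, -1.0]]
ft_force: [-0.3, -0.3, -0.7]
grip_width: 0.0501
gripper_force: 0.0
```

```bash
cat > hd.py <<'E'
from h import *
s=robot.observe(); C=cal("wrist");a=robot.camera("wrist");print(s["ee_pos"],np.array(s["orientation"]).round(3).tolist())
g=a.min(2)
p=proj(C,[.484,.089,.12]);x,y=p.astype(int);w=70
m=(g[y-w:y+w,x-w:x+w]>190).astype(np.uint8)
n,l,st,c=cv2.connectedComponentsWithStats(m)
print("expect",p)
for i in range(1,n):
    if st[i,4]>150:
        q=c[i]+[x-w,y-w];print(st[i].tolist(),q,cast(C,*q,.12))
cv2.imwrite("pics/w2.png",cv2.resize(a,(800,600)))
E
python3 hd.py
```

```text
[0.48337927 0.08756768 0.25131546] [[-0.982, -0.191, -0.004], [-0.191, 0.982, -0.001], [0.004, 0.0, -1.0]]
expect [253.72358238 211.93098624]
[0, 0, 36, 53, 1655] [199.42416918 164.76253776] [0.45780918 0.04626748 0.12      ]
[91, 17, 36, 36, 865] [291.54797688 174.78265896] [0.45257729 0.10926407 0.12      ]
[50, 39, 34, 21, 220] [249.31363636 187.84545455] [0.46723558 0.08259713 0.12      ]
[53, 58, 28, 14, 302] [249.11258278 206.39403974] [0.48056701 0.08501039 0.12      ]
```

View pics/w2.png

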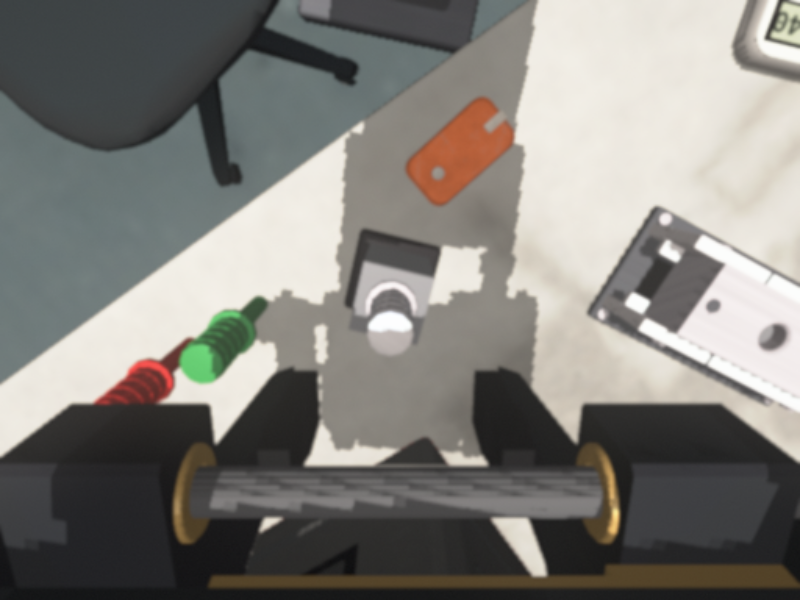

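The handle top is a circle centred at about (390,333), so the rod is near (0.485, 0.087); the stand's near end with its cut-out shows at the right. Going down to grasp.

{"api": "play_rows", "payload": {
  "rows": [
    {"xyz": [0.0015, -0.001, -0.03], "rot": [0, 0, 0], "gripper": 0.05},
    {"xyz": [0.0015, -0.001, -0.055], "rot": [0, 0, 0], "gripper": 0.05},
    {"xyz": [0.0015, -0.001, -0.08], "rot": [0, 0, 0], "gripper": 0.05},
    {"xyz": [0.0015, -0.001, -0.1], "rot": [0, 0, 0], "gripper": 0.05},
    {"xyz": [0.0015, -0.001, -0.109], "rot": [0, 0, 0], "gripper": 0.05},
    {"xyz": [0.0015, -0.001, -0.109], "rot": [0, 0, 0], "gripper": 0.05},
    {"xyz": [0.0015, -0.001, -0.109], "rot": [0, 0, 0], "gripper": 0.0},
    {"xyz": [0.0015, -0.001, -0.109], "rot": [0, 0, 0], "gripper": 0.0}
  ],
  "newtons": 25
}}

```text
time_s: 3.2
ee_pos: [0.4877, 0.0871, 0.1457]
orientation: [[-0.981, -0.192, 0.003], [-0.192, 0.981, 0.0], [-0.003, -0.0, -1.0]]
ft_force: [0.6, -0.1, 0.6]
grip_width: 0.0392
gripper_force: 0.0
```

{"api": "play_rows", "payload": {
  "rows": [
    {"xyz": [0, 0, 0], "rot": [0, 0, 0], "gripper": 0.0},
    {"xyz": [0, 0, 0], "rot": [0, 0, 0], "gripper": 0.0},
    {"xyz": [0, 0, 0], "rot": [0, 0, 0], "gripper": 0.0}
  ]
}}

```text
time_s: 3.45
ee_pos: [0.487, 0.0871, 0.1451]
orientation: [[-0.981, -0.192, 0.003], [-0.192, 0.981, 0.0], [-0.003, -0.0, -1.0]]
ft_force: [-0.0, -0.4, 3.5]
grip_width: 0.0213
gripper_force: 25.0
```

Gripped at 21 mm opening, as expected. Lifting, and carrying the rod to above the bore.

{"api": "play_rows", "payload": {
  "rows": [
    {"xyz": [0, 0, 0.01], "rot": [0, 0, 0], "gripper": 0.0},
    {"xyz": [0, 0, 0.03], "rot": [0, 0, 0], "gripper": 0.0},
    {"xyz": [0, 0, 0.06], "rot": [0, 0, 0], "gripper": 0.0},
    {"xyz": [0, 0, 0.09], "rot": [0, 0, 0], "gripper": 0.0},
    {"xyz": [0, 0, 0.11], "rot": [0, 0, 0], "gripper": 0.0},
    {"xyz": [0, 0, 0.11], "rot": [0, 0, 0], "gripper": 0.0}
  ],
  "newtons": 40
}}

```text
time_s: 3.95
ee_pos: [0.4888, 0.0875, 0.2597]
orientation: [[-0.981, -0.192, 0.01], [-0.192, 0.981, 0.001], [-0.01, -0.001, -1.0]]
ft_force: [-0.0, 0.5, -0.4]
grip_width: 0.021
gripper_force: 40.0
```

{"api": "play_rows", "payload": {
  "rows": [
    {"xyz": [-0.003, 0.03, 0], "rot": [0, 0, 0], "gripper": 0.0},
    {"xyz": [-0.008, 0.065, 0], "rot": [0, 0, 0], "gripper": 0.0},
    {"xyz": [-0.013, 0.1, 0], "rot": [0, 0, 0], "gripper": 0.0},
    {"xyz": [-0.018, 0.135, 0], "rot": [0, 0, 0], "gripper": 0.0},
    {"xyz": [-0.022, 0.17, 0], "rot": [0, 0, 0], "gripper": 0.0},
    {"xyz": [-0.025, 0.195, 0], "rot": [0, 0, 0], "gripper": 0.0},
    {"xyz": [-0.026, 0.211, -0.01], "rot": [0, 0, 0], "gripper": 0.0},
    {"xyz": [-0.026, 0.211, -0.02], "rot": [0, 0, 0], "gripper": 0.0}
  ]
}}

```text
time_s: 4.62
ee_pos: [0.4594, 0.3009, 0.233]
orientation: [[-0.981, -0.195, 0.0], [-0.195, 0.981, 0.001], [-0.0, 0.001, -1.0]]
ft_force: [-0.3, -0.4, -1.3]
grip_width: 0.0207
gripper_force: 40.0
```

{"api": "play_rows", "payload": {
  "rows": [
    {"xyz": [0, 0, 0], "rot": [0, 0, 0], "gripper": 0.0},
    {"xyz": [0, 0, 0], "rot": [0, 0, 0], "gripper": 0.0}
  ]
}}

```text
time_s: 4.78
ee_pos: [0.4589, 0.2968, 0.2317]
orientation: [[-0.981, -0.192, -0.004], [-0.192, 0.981, -0.003], [0.004, -0.002, -1.0]]
ft_force: [-0.3, -0.5, -1.3]
grip_width: 0.0214
gripper_force: 40.0
```

```bash
python3 - <<'E'
from h import *
s=robot.observe(); print({k:np.round(v,4).tolist() for k,v in s.items()})
C=cal("wrist");p=np.array(s["ee_pos"]);a=robot.camera("wrist");cv2.imwrite("pics/w3.png",a)
print("bore",proj(C,[.461,.2985,.074]),"tip",proj(C,p-[0,0,.135]))
cv2.imwrite("pics/w3c.png",cv2.resize(a[60:300,100:420],(800,600),interpolation=2))
for n in("scene","top"):cv2.imwrite(f"pics/{n}3.png",robot.camera(n)) 
E
```

```text
{'time_s': 4.7833, 'joint_positions': [0.5288, 0.0807, 1.9532, -0.0005, 1.1122, -1.2353], 'qd': [-0.0158, -0.0172, -0.0194, 0.0005, 0.0018, 0.0027], 'tau': [0.6163, -37.858, -33.7087, 0.057, 0.0515, 0.0015], 'ee_pos': [0.4589, 0.2968, 0.2317], 'orientation': [[-0.9813, -0.1924, -0.0036], [-0.1924, 0.9813, -0.0027], [0.0041, -0.0019, -1.0]], 'ft_force': [-0.2611, -0.4797, -1.261], 'torque': [0.0804, -0.1467, -0.0469], 'gripper_force': 39.9998, 'grip_width': 0.0214}
bore [254.03701064 202.75631911] tip [252.30938258 209.10464358]
```

View pics/w3c.png

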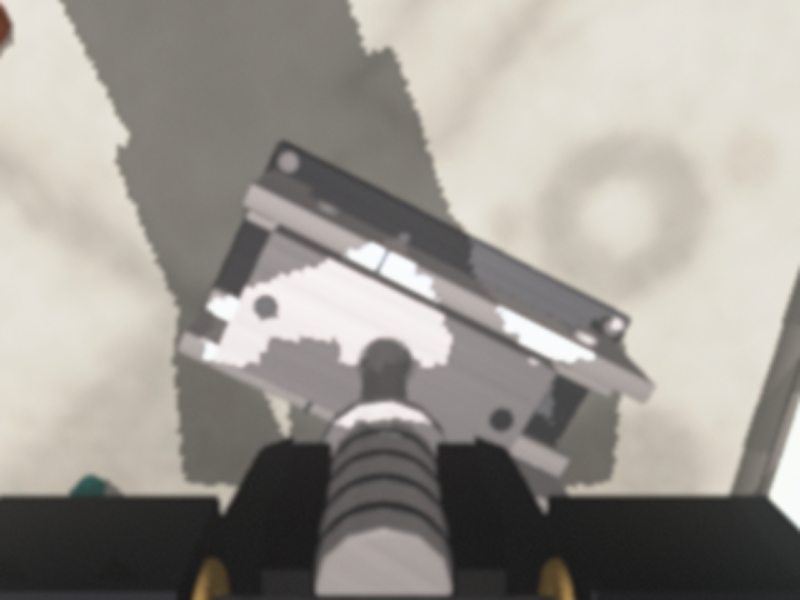

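The crop shows the shaft over the dark bore circle at about (386,362), index lines at (383,258) and (306,406). I need a closer look at tip vs bore, with the scene view alongside.

```bash
python3 - <<'E'
from h import *
a=cv2.imread("pics/w3.png")[175:235,224:284].astype(float)
b=cv2.imread("pics/scene3.png");S=cal("scene");u,v=proj(S,[.461,.2985,.09]).astype(int);print(u-30,v-30)
b=b[v-30:v+30,u-30:u+30].astype(float)
f=lambda i:cv2.resize(np.clip((i-20)*1.3,0,255).astype(np.uint8),(400,400),interpolation=2)
a=np.clip((a/255)**.6*255,0,255)
cv2.imwrite("pics/cmp.png",np.hstack([f(a),f(b)]))
E
```

```text
184 163
```

View pics/cmp.png

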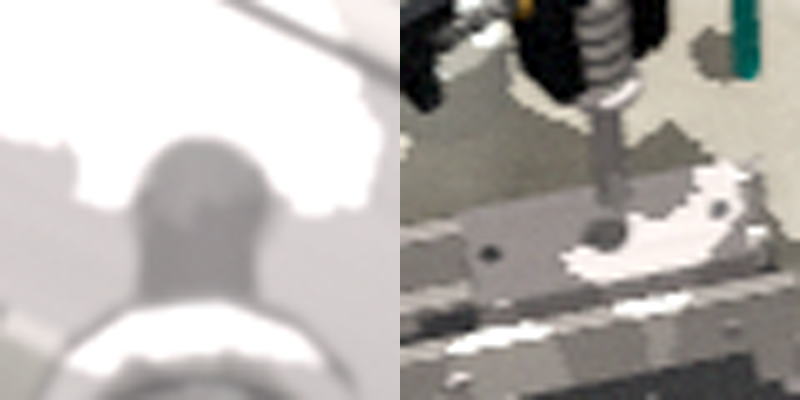

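```bash
python3 - <<'E'
from h import *
S=cal("scene");W=cal("wrist")
print("scene bore",cast(S,214.8,198.1,.074),"tip c",cast(S,215.2,191.8,.0965))
print("wrist bore",cast(W,254.5,205.4,.074),"tip edge",cast(W,254,207,.0965))
ia=cast(W,100+383/2.5,60+258/2.5,.062);ib=cast(W,100+306.5/2.5,60+406/2.5,.062);print("idx",ia,ib,(ia+ib)/2)
d=ib-ia;print(np.linalg.norm(d),"y dir",np.array([-d[1],d[0]])/np.linalg.norm(d[:2]))
r=cv2.imread("pics/scene3.png")[183:205,203:228].max(2);print(r)
E
```

```text
scene bore [0.46088705 0.29775548 0.074     ] tip c [0.46039445 0.29523998 0.0965    ]
wrist bore [0.46577246 0.29996045 0.074     ] tip edge [0.45974617 0.29834641 0.0965    ]
idx [0.43467356 0.29281601 0.062     ] [0.4898806  0.27698211 0.062     ] [0.46227708 0.28489906 0.062     ]
0.057432828023580455 y dir [0.27569427 0.96124537]
[[111 109 107 110 110 110 109 111 111 103  96  97  97  92 123 168 181 148
  112 109 109 108 107 108 159]
 [111 111 110 112 107 111 110 112 110 103  99  99  98  95 122 167 150 110
  109 112 109 106 105 106 111]
 [111 112 110 110 109 112 111 112 115 102  98  98  97  94  96 105 108 107
  110 109 103 105 107 107 106]
 [107 111 113 111 111 109 112 113 110 105 100  98  99  97  94 102 107 108
  105 107 106 104 105 107 110]
 [110 107 111 108 110 111 107 109 112 102 101  97  99  94 102 108 103 106
  105 107 105 104 107 109 104]
 [104 107 106 108 108 108 108 111 111 102  95  95  97  99  98 103 106 107
  105 106 109 117 123 129 137]
 [105 105 107 108 107 107 109 109 108 104  96  96 107 114 102 107 119 122
  129 135 135 138 136 136 136]
 [113 109 109 113 109 110 11
[... 847 characters left out ...]
10  91  86  93  95  96  98 182 214 217
  219 217 215 213 214 212 212]
 [139 137 138 138 137 137 139 139 122  98  90  93  93  92 143 199 215 213
  213 211 212 210 213 211 211]
 [140 139 138 141 136 138 139 196 216 198 159 114 124 153 197 213 213 212
  213 213 214 215 215 216 215]
 [138 139 141 136 137 195 215 215 214 213 211 211 210 213 213 215 215 214
  216 216 216 216 215 214 212]
 [138 136 139 136 133 136 192 213 213 213 214 214 214 215 217 216 217 215
  215 211 212 213 214 214 203]
 [138 136 137 135 135 137 196 215 217 217 217 217 215 213 212 214 214 213
  213 203 181 174 155 126 117]
 [138 138 140 138 138 140 140 140 193 214 213 212 213 213 203 182 173 159
  127 113 117 116 118 117 113]]
```

```bash
cat > rel.py <<'E'
from h import *
import sys
S=cal("scene")
def rel(tip,bore,zt):
    t=cast(S,*tip,zt);b=cast(S,*bore,.074);print("tip",t.round(4),"bore",b.round(4),"move",(b-t)[:2].round(4))
E
python3 -c "
from rel import *
for z in(.0945,.0966,.0985):rel((215.6,192.6),(214.5,197.8),z)"
```

```text
tip [0.4593 0.2949 0.0945] bore [0.4621 0.298  0.074 ] move [0.0028 0.0031]
tip [0.4577 0.2956 0.0966] bore [0.4621 0.298  0.074 ] move [0.0044 0.0024]
tip [0.4562 0.2962 0.0985] bore [0.4621 0.298  0.074 ] move [0.0059 0.0018]
```

{"api": "play_rows", "payload": {
  "rows": [
    {"xyz": [0.0035, 0.0025, -0.006], "rot": [0, 0, 0], "gripper": 0.0},
    {"xyz": [0.0035, 0.0025, -0.012], "rot": [0, 0, 0], "gripper": 0.0},
    {"xyz": [0.0035, 0.0025, -0.017], "rot": [0, 0, 0], "gripper": 0.0},
    {"xyz": [0.0035, 0.0025, -0.017], "rot": [0, 0, 0], "gripper": 0.0},
    {"xyz": [0.0035, 0.0025, -0.017], "rot": [0, 0, 0], "gripper": 0.0}
  ]
}}

```text
time_s: 5.35
ee_pos: [0.4632, 0.3001, 0.2159]
orientation: [[-0.981, -0.192, -0.001], [-0.192, 0.981, -0.001], [0.001, -0.001, -1.0]]
ft_force: [0.5, -0.3, -0.7]
grip_width: 0.0209
gripper_force: 40.0
```

```bash
python3 - <<'E'
from h import *
s=robot.observe(); print({k:np.round(v,4).tolist() for k,v in s.items() if k in("ee_pos","ft_force","orientation")})
C=cal("wrist");a=robot.camera("wrist");b=robot.camera("scene");cv2.imwrite("pics/w4.png",a);cv2.imwrite("pics/s4.png",b)
a=a[175:235,224:284].astype(float);b=b[170:215,192:237].astype(float)
f=lambda i:cv2.resize(i.astype(np.uint8),(400,400),interpolation=cv2.INTER_NEAREST)
a=np.clip((a/255)**.6*255*1.3-30,0,255)
cv2.imwrite("pics/cmp4.png",np.hstack([f(a),f(np.clip(b*1.2-20,0,255))]))
E
```

```text
{'ee_pos': [0.4632, 0.3001, 0.2159], 'orientation': [[-0.9814, -0.1918, -0.0014], [-0.1918, 0.9814, -0.0008], [0.0015, -0.0005, -1.0]], 'ft_force': [0.5019, -0.3256, -0.6998]}
```

View pics/cmp4.png

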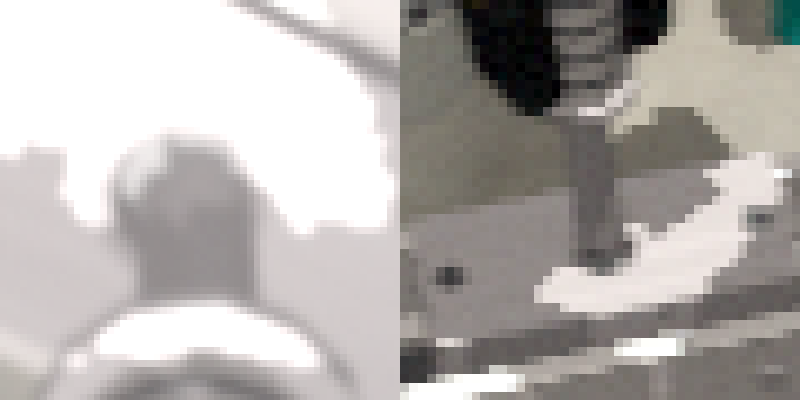

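Left panel: shaft centre at x≈197 against bore centre x≈180; right panel: shaft at x≈592, bore centre near (604,252). So it needs about 2 mm toward −y; I'll check the depth direction from the pixel values.

```bash
python3 - <<'E'
from rel import *
b=cv2.imread("pics/s4.png").max(2);print(b[190:203,207:223])
for p in([.461,.298,.074],[.461,.298,.081]):print(proj(S,p))
a=cv2.imread("pics/w4.png").max(2);print(a[193:222:1,238:266:2])
E
```

```text
[[107 108 109 105  96  98  98  96  93 124 136 138 134 138 135 135]
 [111 123 125 127 112  96  98  96  95 125 134 135 136 138 134 136]
 [138 138 139 138 116  99  97  95 106 118 130 135 135 135 134 135]
 [140 138 136 139 115  95  98  93 106 118 128 135 136 137 136 133]
 [137 135 136 136 117  96  96  98 105 111 126 133 135 135 135 138]
 [138 134 137 136 123 102  99 107 112 111 183 210 178 137 136 192]
 [136 135 135 135 120 103 102 112 114 106 148 190 206 178 191 213]
 [136 136 137 134 125 103 104 111 112 100  92 174 210 216 217 216]
 [137 137 138 134 113  94  76  86  97  96 108 185 215 218 217 216]
 [139 139 140 137 120  99  92  89  93 137 162 200 214 213 213 212]
 [138 140 196 215 217 199 156 114 133 176 203 212 211 211 212 213]
 [139 194 215 214 213 213 211 211 211 212 214 213 214 215 217 217]
 [192 213 212 213 213 213 215 214 216 216 218 218 217 215 213 212]]
[214.68691491 198.10777507]
[214.48530029 196.25220825]
[[246 247 247 246 241 230 228 227 232 238 242 244 244 244]
 [246 246 246 240 228 199 195 201 213 225 236 243 244 244]
 [246 246 241 224 202 174 167 179 184 194 222 240 242 
[... 839 characters left out ...]
8 107  93  90  90  93  93  93  92  91  92 125 151]
 [147 133 116  94  90  89  91  92  93  92  91  92 126 151]
 [148 138 124 102  91  90  91  92  93  93  92  92 125 151]
 [150 144 131 108  91  91  89  92  92  93  91  91 124 151]
 [149 148 138 113  90  90  90  92  93  92  90  91 124 151]
 [148 149 145 118  90  90  90  92  92  92  91  90 122 150]
 [147 149 148 120  91  90  90  92  92  92  91  90 118 149]
 [147 148 146 119  91  89  91  92  94  95  91  89 116 148]
 [146 146 144 117  93  93  96  98 101 101  96  91 115 146]
 [147 145 138 114  98 102 106 112 116 120 109  97 112 143]
 [146 139 129 117 116 128 139 151 159 165 143 115 111 131]
 [143 129 131 151 164 183 196 213 221 223 198 159 126 120]]
```

{"api": "play_rows", "payload": {
  "rows": [
    {"xyz": [-0.0004, -0.002, 0], "rot": [0, 0, 0], "gripper": 0.0},
    {"xyz": [-0.0004, -0.002, -0.003], "rot": [0, 0, 0], "gripper": 0.0},
    {"xyz": [-0.0004, -0.002, -0.005], "rot": [0, 0, 0], "gripper": 0.0},
    {"xyz": [-0.0004, -0.002, -0.007], "rot": [0, 0, 0], "gripper": 0.0},
    {"xyz": [-0.0004, -0.002, -0.008], "rot": [0, 0, 0], "gripper": 0.0},
    {"xyz": [-0.0004, -0.002, -0.0085], "rot": [0, 0, 0], "gripper": 0.0},
    {"xyz": [-0.0004, -0.002, -0.0085], "rot": [0, 0, 0], "gripper": 0.0},
    {"xyz": [-0.0004, -0.002, -0.0085], "rot": [0, 0, 0], "gripper": 0.0}
  ]
}}

```text
time_s: 6.12
ee_pos: [0.4632, 0.2985, 0.2082]
orientation: [[-0.981, -0.192, -0.0], [-0.192, 0.981, -0.0], [0.0, -0.0, -1.0]]
ft_force: [-0.1, -0.9, -1.3]
grip_width: 0.0212
gripper_force: 40.0
```

```bash
python3 - <<'E'
from rel import *
s=robot.observe(); print({k:np.round(v,4).tolist() for k,v in s.items() if k in("ee_pos","ft_force","torque")})
b=robot.camera("scene").max(2);print(b[188:203,207:223])
a=robot.camera("wrist").max(2);print(a[193:222:1,238:268:2])
E
```

```text
{'ee_pos': [0.4632, 0.2985, 0.2082], 'ft_force': [-0.0718, -0.8856, -1.3135], 'torque': [0.0546, -0.1223, 0.0082]}
[[108 108 109 108  98  96  99  96  95  95 103 107 110 107 106 108]
 [109 113 111 109 103 102 100  96  97  94 102 110 120 121 126 135]
 [109 108 110 111 104  98  98  98  95 105 127 138 139 137 137 135]
 [116 118 126 129 118 101  99  98  96 100 121 136 137 137 138 134]
 [140 137 139 137 133 111  98  98  93  92 121 135 135 132 134 135]
 [137 136 137 138 129 106  97  97  99  95 124 137 138 134 135 137]
 [137 135 135 135 134 112 101  96  96 101 123 137 134 137 136 137]
 [135 138 137 135 134 111  94  98  96 105 118 190 178 136 135 133]
 [134 134 136 136 128 112  99  97  98 103 107 178 207 211 211 178]
 [136 137 137 135 124 103  94  96 105 110  98 173 209 215 215 216]
 [139 136 136 135 113  92  95 101 107 113 113 186 213 217 218 217]
 [137 140 137 136 119  93  95 106 114 106 144 197 214 213 211 213]
 [136 138 141 196 181 169 158 115 135 157 196 212 212 211 213 213]
 [139 138 195 214 213 213 212 211 212 212 213 214 214 216 216 217]
 [136 192 213 214 212 214 215 214 215 217 216 2
[... 1148 characters left out ...]
3 150]
 [148 134 108  91  91  92  91  93  93  93  92  90  98 127 148]
 [149 136 113  92  91  91  91  93  93  92  92  90 101 130 149]
 [149 139 119  97  91  90  92  92  92  93  91  90 106 134 149]
 [149 143 126 104  91  89  92  93  93  92  92  91 109 138 150]
 [150 147 132 109  90  90  90  93  93  93  91  90 112 143 150]
 [150 148 137 111  91  90  90  92  93  92  91  90 114 146 150]
 [149 149 143 113  91  91  91  94  94  95  92  90 115 147 151]
 [149 149 145 115  94  94  94  98 100 102  97  92 115 148 150]
 [148 147 140 115 101 101 100 107 116 121 109  98 113 143 149]
 [146 141 132 119 120 128 129 143 158 167 144 117 113 131 142]
 [143 129 132 152 167 183 192 207 222 224 199 160 127 119 127]]
```

Aligned laterally in both views, no contact force. Feeling downward in small steps.

{"api": "play_rows", "payload": {
  "rows": [
    {"xyz": [0, 0, -0.0007], "rot": [0, 0, 0], "gripper": 0.0},
    {"xyz": [0, 0, -0.0014], "rot": [0, 0, 0], "gripper": 0.0},
    {"xyz": [0, 0, -0.002], "rot": [0, 0, 0], "gripper": 0.0},
    {"xyz": [0, 0, -0.002], "rot": [0, 0, 0], "gripper": 0.0}
  ]
}}

```text
time_s: 6.55
ee_pos: [0.4631, 0.2985, 0.206]
orientation: [[-0.981, -0.192, -0.0], [-0.192, 0.981, -0.0], [0.0, -0.0, -1.0]]
ft_force: [0.1, 0.0, -0.7]
grip_width: 0.021
gripper_force: 40.0
```

{"api": "play_rows", "payload": {
  "rows": [
    {"xyz": [0, 0, -0.0007], "rot": [0, 0, 0], "gripper": 0.0},
    {"xyz": [0, 0, -0.0014], "rot": [0, 0, 0], "gripper": 0.0},
    {"xyz": [0, 0, -0.0014], "rot": [0, 0, 0], "gripper": 0.0}
  ]
}}

```text
time_s: 6.8
ee_pos: [0.4631, 0.2985, 0.2046]
orientation: [[-0.981, -0.192, -0.0], [-0.192, 0.981, -0.0], [0.0, -0.0, -1.0]]
ft_force: [0.8, -0.2, -0.7]
grip_width: 0.0212
gripper_force: 40.0
```

In the bore with no force. Continuing down gently.

{"api": "play_rows", "payload": {
  "rows": [
    {"xyz": [0, 0, -0.001], "rot": [0, 0, 0], "gripper": 0.0},
    {"xyz": [0, 0, -0.002], "rot": [0, 0, 0], "gripper": 0.0},
    {"xyz": [0, 0, -0.003], "rot": [0, 0, 0], "gripper": 0.0},
    {"xyz": [0, 0, -0.004], "rot": [0, 0, 0], "gripper": 0.0},
    {"xyz": [0, 0, -0.005], "rot": [0, 0, 0], "gripper": 0.0},
    {"xyz": [0, 0, -0.006], "rot": [0, 0, 0], "gripper": 0.0},
    {"xyz": [0, 0, -0.006], "rot": [0, 0, 0], "gripper": 0.0}
  ]
}}

```text
time_s: 7.38
ee_pos: [0.4631, 0.2984, 0.1985]
orientation: [[-0.981, -0.192, -0.0], [-0.192, 0.981, -0.0], [0.0, -0.0, -1.0]]
ft_force: [0.5, 0.5, -0.5]
grip_width: 0.0209
gripper_force: 40.0
```

{"api": "play_rows", "payload": {
  "rows": [
    {"xyz": [0, 0, -0.001], "rot": [0, 0, 0], "gripper": 0.0},
    {"xyz": [0, 0, -0.002], "rot": [0, 0, 0], "gripper": 0.0},
    {"xyz": [0, 0, -0.003], "rot": [0, 0, 0], "gripper": 0.0},
    {"xyz": [0, 0, -0.004], "rot": [0, 0, 0], "gripper": 0.0},
    {"xyz": [0, 0, -0.005], "rot": [0, 0, 0], "gripper": 0.0},
    {"xyz": [0, 0, -0.006], "rot": [0, 0, 0], "gripper": 0.0}
  ]
}}

```text
time_s: 7.88
ee_pos: [0.4641, 0.2988, 0.1945]
orientation: [[-0.981, -0.192, 0.002], [-0.192, 0.981, 0.001], [-0.002, 0.0, -1.0]]
ft_force: [-0.9, -1.3, 6.7]
grip_width: 0.021
gripper_force: 40.0
```

Contact with the plug at 14 mm depth, about 7 N. Pushing on slowly.

{"api": "play_rows", "payload": {
  "rows": [
    {"xyz": [0, 0, -0.001], "rot": [0, 0, 0], "gripper": 0.0},
    {"xyz": [0, 0, -0.002], "rot": [0, 0, 0], "gripper": 0.0},
    {"xyz": [0, 0, -0.003], "rot": [0, 0, 0], "gripper": 0.0},
    {"xyz": [0, 0, -0.004], "rot": [0, 0, 0], "gripper": 0.0},
    {"xyz": [0, 0, -0.005], "rot": [0, 0, 0], "gripper": 0.0},
    {"xyz": [0, 0, -0.006], "rot": [0, 0, 0], "gripper": 0.0},
    {"xyz": [0, 0, -0.007], "rot": [0, 0, 0], "gripper": 0.0},
    {"xyz": [0, 0, -0.008], "rot": [0, 0, 0], "gripper": 0.0}
  ]
}}

```text
time_s: 8.55
ee_pos: [0.4641, 0.2988, 0.1865]
orientation: [[-0.981, -0.192, 0.002], [-0.192, 0.981, 0.001], [-0.002, 0.0, -1.0]]
ft_force: [-0.1, -1.8, 6.0]
grip_width: 0.0209
gripper_force: 40.0
```

{"api": "play_rows", "payload": {
  "rows": [
    {"xyz": [0, 0, -0.001], "rot": [0, 0, 0], "gripper": 0.0},
    {"xyz": [0, 0, -0.002], "rot": [0, 0, 0], "gripper": 0.0},
    {"xyz": [0, 0, -0.003], "rot": [0, 0, 0], "gripper": 0.0},
    {"xyz": [0, 0, -0.004], "rot": [0, 0, 0], "gripper": 0.0},
    {"xyz": [0, 0, -0.005], "rot": [0, 0, 0], "gripper": 0.0},
    {"xyz": [0, 0, -0.006], "rot": [0, 0, 0], "gripper": 0.0},
    {"xyz": [0, 0, -0.007], "rot": [0, 0, 0], "gripper": 0.0},
    {"xyz": [0, 0, -0.007], "rot": [0, 0, 0], "gripper": 0.0}
  ]
}}

```text
time_s: 9.22
ee_pos: [0.464, 0.2988, 0.1793]
orientation: [[-0.981, -0.192, 0.002], [-0.192, 0.981, 0.001], [-0.002, 0.0, -1.0]]
ft_force: [-0.2, -1.0, 6.3]
grip_width: 0.021
gripper_force: 40.0
```

{"api": "play_rows", "payload": {
  "rows": [
    {"xyz": [0, 0, -0.001], "rot": [0, 0, 0], "gripper": 0.0},
    {"xyz": [0, 0, -0.002], "rot": [0, 0, 0], "gripper": 0.0},
    {"xyz": [0, 0, -0.003], "rot": [0, 0, 0], "gripper": 0.0},
    {"xyz": [0, 0, -0.004], "rot": [0, 0, 0], "gripper": 0.0},
    {"xyz": [0, 0, -0.005], "rot": [0, 0, 0], "gripper": 0.0},
    {"xyz": [0, 0, -0.006], "rot": [0, 0, 0], "gripper": 0.0},
    {"xyz": [0, 0, -0.007], "rot": [0, 0, 0], "gripper": 0.0},
    {"xyz": [0, 0, -0.008], "rot": [0, 0, 0], "gripper": 0.0}
  ]
}}

```text
time_s: 9.88
ee_pos: [0.4641, 0.2989, 0.1715]
orientation: [[-0.981, -0.192, 0.002], [-0.192, 0.981, 0.001], [-0.002, 0.0, -1.0]]
ft_force: [-0.4, -1.4, 6.7]
grip_width: 0.0214
gripper_force: 40.0
```

{"api": "play_rows", "payload": {
  "rows": [
    {"xyz": [0, 0, -0.001], "rot": [0, 0, 0], "gripper": 0.0},
    {"xyz": [0, 0, -0.002], "rot": [0, 0, 0], "gripper": 0.0},
    {"xyz": [0, 0, -0.003], "rot": [0, 0, 0], "gripper": 0.0},
    {"xyz": [0, 0, -0.004], "rot": [0, 0, 0], "gripper": 0.0}
  ]
}}

```text
time_s: 10.22
ee_pos: [0.4641, 0.2989, 0.1675]
orientation: [[-0.981, -0.192, 0.002], [-0.192, 0.981, 0.001], [-0.002, 0.0, -1.0]]
ft_force: [-0.9, -0.8, 6.6]
grip_width: 0.0212
gripper_force: 40.0
```

Near the end: 1 mm steps until the force changes.

{"api": "play_rows", "payload": {
  "rows": [
    {"xyz": [0, 0, -0.0007], "rot": [0, 0, 0], "gripper": 0.0},
    {"xyz": [0, 0, -0.0014], "rot": [0, 0, 0], "gripper": 0.0},
    {"xyz": [0, 0, -0.002], "rot": [0, 0, 0], "gripper": 0.0}
  ]
}}

```text
time_s: 10.47
ee_pos: [0.4641, 0.2988, 0.1654]
orientation: [[-0.981, -0.192, 0.002], [-0.192, 0.981, 0.001], [-0.002, 0.0, -1.0]]
ft_force: [-1.8, -1.3, 7.2]
grip_width: 0.0207
gripper_force: 40.0
```

{"api": "play_rows", "payload": {
  "rows": [
    {"xyz": [0, 0, -0.0005], "rot": [0, 0, 0], "gripper": 0.0},
    {"xyz": [0, 0, -0.001], "rot": [0, 0, 0], "gripper": 0.0},
    {"xyz": [0, 0, -0.001], "rot": [0, 0, 0], "gripper": 0.0}
  ]
}}

```text
time_s: 10.72
ee_pos: [0.464, 0.2989, 0.1643]
orientation: [[-0.981, -0.192, 0.002], [-0.192, 0.981, 0.001], [-0.002, 0.0, -1.0]]
ft_force: [-0.8, -1.7, 7.2]
grip_width: 0.021
gripper_force: 40.0
```

{"api": "play_rows", "payload": {
  "rows": [
    {"xyz": [0, 0, -0.0005], "rot": [0, 0, 0], "gripper": 0.0},
    {"xyz": [0, 0, -0.001], "rot": [0, 0, 0], "gripper": 0.0},
    {"xyz": [0, 0, -0.001], "rot": [0, 0, 0], "gripper": 0.0}
  ]
}}

```text
time_s: 10.97
ee_pos: [0.4644, 0.299, 0.164]
orientation: [[-0.981, -0.192, 0.003], [-0.192, 0.981, 0.001], [-0.003, 0.001, -1.0]]
ft_force: [-1.4, -2.2, 9.4]
grip_width: 0.021
gripper_force: 40.0
```

{"api": "play_rows", "payload": {
  "rows": [
    {"xyz": [0, 0, -0.0005], "rot": [0, 0, 0], "gripper": 0.0},
    {"xyz": [0, 0, -0.001], "rot": [0, 0, 0], "gripper": 0.0},
    {"xyz": [0, 0, -0.001], "rot": [0, 0, 0], "gripper": 0.0}
  ]
}}

```text
time_s: 11.22
ee_pos: [0.4648, 0.2991, 0.1636]
orientation: [[-0.981, -0.192, 0.004], [-0.192, 0.981, 0.001], [-0.004, 0.001, -1.0]]
ft_force: [-2.2, -1.2, 12.1]
grip_width: 0.0212
gripper_force: 40.0
```

Position stalls and force rises: bottomed out. One more small nudge (~15 N), then withdraw.

{"api": "play_rows", "payload": {
  "rows": [
    {"xyz": [0, 0, -0.0005], "rot": [0, 0, 0], "gripper": 0.0},
    {"xyz": [0, 0, -0.001], "rot": [0, 0, 0], "gripper": 0.0},
    {"xyz": [0, 0, -0.001], "rot": [0, 0, 0], "gripper": 0.0}
  ]
}}

```text
time_s: 11.47
ee_pos: [0.4652, 0.2993, 0.1633]
orientation: [[-0.981, -0.192, 0.005], [-0.192, 0.981, 0.002], [-0.005, 0.001, -1.0]]
ft_force: [-2.1, -2.2, 14.5]
grip_width: 0.0203
gripper_force: 40.0
```

{"api": "play_rows", "payload": {
  "rows": [
    {"xyz": [0, 0, 0.004], "rot": [0, 0, 0], "gripper": 0.0},
    {"xyz": [0, 0, 0.012], "rot": [0, 0, 0], "gripper": 0.0},
    {"xyz": [0, 0, 0.022], "rot": [0, 0, 0], "gripper": 0.0},
    {"xyz": [0, 0, 0.034], "rot": [0, 0, 0], "gripper": 0.0},
    {"xyz": [0, 0, 0.05], "rot": [0, 0, 0], "gripper": 0.0},
    {"xyz": [0, 0, 0.07], "rot": [0, 0, 0], "gripper": 0.0},
    {"xyz": [0, 0, 0.1], "rot": [0, 0, 0], "gripper": 0.0},
    {"xyz": [0, 0, 0.1], "rot": [0, 0, 0], "gripper": 0.0}
  ]
}}

```text
time_s: 12.13
ee_pos: [0.4657, 0.3001, 0.2667]
orientation: [[-0.981, -0.192, 0.009], [-0.192, 0.981, 0.005], [-0.01, 0.003, -1.0]]
ft_force: [1.2, 0.5, -0.4]
grip_width: 0.0207
gripper_force: 40.0
```

```bash
python3 - <<'E'
from h import *
s=robot.observe(); print({k:np.round(v,4).tolist() for k,v in s.items() if k in("ee_pos","ft_force","orientation")})
b=robot.camera("scene");cv2.imwrite("pics/s5.png",b);S=cal("scene")
u,v=proj(S,[.463,.2985,.1]).astype(int);b=b[v-50:v+50,u-60:u+60];print(u-60,v-50)
cv2.imwrite("pics/s5c.png",cv2.resize(b,(720,600),interpolation=2))
E
```

```text
{'ee_pos': [0.4657, 0.3001, 0.2667], 'orientation': [[-0.9813, -0.1922, 0.0087], [-0.1922, 0.9813, 0.0052], [-0.0096, 0.0035, -0.9999]], 'ft_force': [1.172, 0.5059, -0.3615]}
153 140
```

View pics/s5c.png

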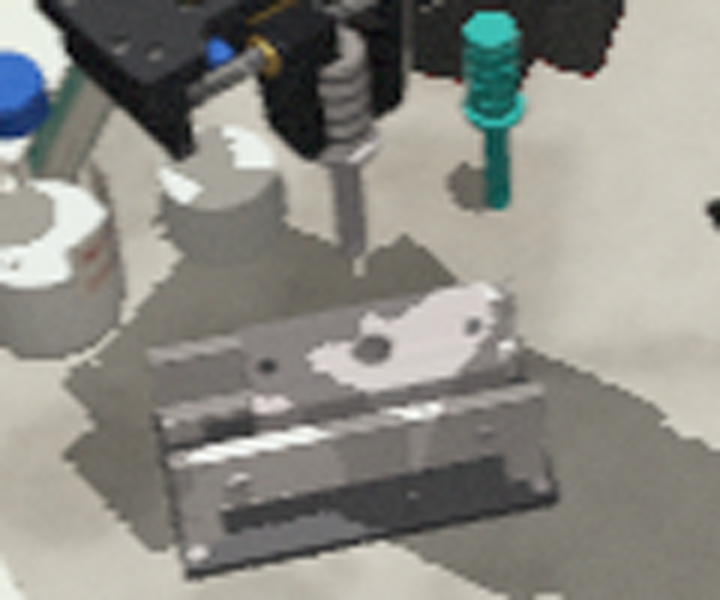

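The rod is clear of the bore, hanging straight (parallel to the teal rod), the bore open and stand undisturbed. Carrying it back over the holder.

{"api": "play_rows", "payload": {
  "rows": [
    {"xyz": [0.003, -0.02, 0], "rot": [0, 0, 0], "gripper": 0.0},
    {"xyz": [0.007, -0.055, 0], "rot": [0, 0, 0], "gripper": 0.0},
    {"xyz": [0.011, -0.09, 0], "rot": [0, 0, 0], "gripper": 0.0},
    {"xyz": [0.015, -0.125, 0], "rot": [0, 0, 0], "gripper": 0.0},
    {"xyz": [0.019, -0.16, 0], "rot": [0, 0, 0], "gripper": 0.0},
    {"xyz": [0.022, -0.188, -0.01], "rot": [0, 0, 0], "gripper": 0.0},
    {"xyz": [0.024, -0.205, -0.02], "rot": [0, 0, 0], "gripper": 0.0},
    {"xyz": [0.024, -0.2114, -0.03], "rot": [0, 0, 0], "gripper": 0.0}
  ]
}}

```text
time_s: 12.85
ee_pos: [0.4868, 0.0848, 0.2286]
orientation: [[-0.982, -0.19, -0.001], [-0.19, 0.982, -0.001], [0.001, -0.001, -1.0]]
ft_force: [-0.6, -0.1, -1.9]
grip_width: 0.0208
gripper_force: 40.0
```

{"api": "play_rows", "payload": {
  "rows": [
    {"xyz": [0, 0, 0], "rot": [0, 0, 0], "gripper": 0.0},
    {"xyz": [0, 0, 0], "rot": [0, 0, 0], "gripper": 0.0},
    {"xyz": [0, 0, 0], "rot": [0, 0, 0], "gripper": 0.0},
    {"xyz": [0, 0, 0], "rot": [0, 0, 0], "gripper": 0.0}
  ]
}}

```text
time_s: 13.18
ee_pos: [0.4874, 0.0883, 0.2302]
orientation: [[-0.981, -0.194, 0.001], [-0.194, 0.981, 0.0], [-0.001, 0.0, -1.0]]
ft_force: [0.8, 0.4, -1.7]
grip_width: 0.021
gripper_force: 40.0
```

{"api": "play_rows", "payload": {
  "rows": [
    {"xyz": [0, 0, -0.006], "rot": [0, 0, 0], "gripper": 0.0},
    {"xyz": [0, 0, -0.012], "rot": [0, 0, 0], "gripper": 0.0},
    {"xyz": [0, 0, -0.018], "rot": [0, 0, 0], "gripper": 0.0},
    {"xyz": [0, 0, -0.018], "rot": [0, 0, 0], "gripper": 0.0},
    {"xyz": [0, 0, -0.018], "rot": [0, 0, 0], "gripper": 0.0},
    {"xyz": [0, 0, -0.018], "rot": [0, 0, 0], "gripper": 0.0}
  ]
}}

```text
time_s: 13.68
ee_pos: [0.4871, 0.0872, 0.2116]
orientation: [[-0.981, -0.192, -0.0], [-0.192, 0.981, -0.0], [0.0, 0.0, -1.0]]
ft_force: [-0.2, 0.2, -0.6]
grip_width: 0.021
gripper_force: 40.0
```

```bash
python3 - <<'E'
from h import *
s=robot.observe(); print({k:np.round(v,4).tolist() for k,v in s.items() if k in("ee_pos","ft_force")})
b=robot.camera("scene");w=robot.camera("wrist");S=cal("scene");W=cal("wrist")
u,v=proj(S,[.485,.087,.074]).astype(int);x,y=proj(W,[.485,.087,.074]).astype(int);print(u-25,v-25,x-30,y-30)
f=lambda i:cv2.resize(np.clip((i/255.)**.6*255*1.2-20,0,255).astype(np.uint8),(400,400),interpolation=2)
cv2.imwrite("pics/s6c.png",np.hstack([f(b[v-25:v+25,u-25:u+25]),f(w[y-30:y+30,x-30:x+30])]))
E
```

```text
{'ee_pos': [0.4871, 0.0872, 0.2116], 'ft_force': [-0.1619, 0.2105, -0.5719]}
259 134 222 173
```

View pics/s6c.png

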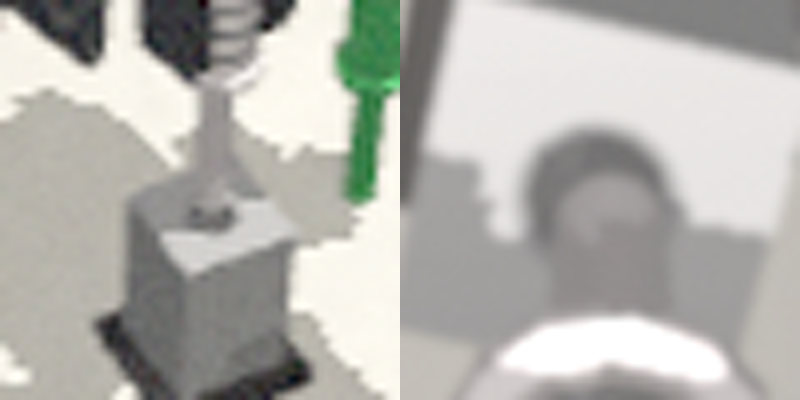

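Right panel: hole centre (602,198), shaft about 1 mm right and slightly low; left panel: shaft centred over the hole at (212,213). A 0.6 mm nudge, then insert.

{"api": "play_rows", "payload": {
  "rows": [
    {"xyz": [-0.0006, -0.0006, -0.001], "rot": [0, 0, 0], "gripper": 0.0},
    {"xyz": [-0.0006, -0.0006, -0.003], "rot": [0, 0, 0], "gripper": 0.0},
    {"xyz": [-0.0006, -0.0006, -0.005], "rot": [0, 0, 0], "gripper": 0.0},
    {"xyz": [-0.0006, -0.0006, -0.007], "rot": [0, 0, 0], "gripper": 0.0},
    {"xyz": [-0.0006, -0.0006, -0.009], "rot": [0, 0, 0], "gripper": 0.0},
    {"xyz": [-0.0006, -0.0006, -0.01], "rot": [0, 0, 0], "gripper": 0.0},
    {"xyz": [-0.0006, -0.0006, -0.01], "rot": [0, 0, 0], "gripper": 0.0}
  ]
}}

```text
time_s: 14.37
ee_pos: [0.4863, 0.0865, 0.2013]
orientation: [[-0.981, -0.192, -0.001], [-0.192, 0.981, -0.0], [0.001, 0.0, -1.0]]
ft_force: [-0.2, -0.1, -1.1]
grip_width: 0.0212
gripper_force: 40.0
```

{"api": "play_rows", "payload": {
  "rows": [
    {"xyz": [0, 0, -0.005], "rot": [0, 0, 0], "gripper": 0.0},
    {"xyz": [0, 0, -0.012], "rot": [0, 0, 0], "gripper": 0.0},
    {"xyz": [0, 0, -0.02], "rot": [0, 0, 0], "gripper": 0.0},
    {"xyz": [0, 0, -0.028], "rot": [0, 0, 0], "gripper": 0.0},
    {"xyz": [0, 0, -0.036], "rot": [0, 0, 0], "gripper": 0.0},
    {"xyz": [0, 0, -0.044], "rot": [0, 0, 0], "gripper": 0.0},
    {"xyz": [0, 0, -0.05], "rot": [0, 0, 0], "gripper": 0.0},
    {"xyz": [0, 0, -0.05], "rot": [0, 0, 0], "gripper": 0.0}
  ]
}}

```text
time_s: 15.03
ee_pos: [0.4858, 0.0863, 0.15]
orientation: [[-0.981, -0.192, -0.002], [-0.192, 0.981, -0.001], [0.002, -0.0, -1.0]]
ft_force: [0.4, -0.2, -1.3]
grip_width: 0.0206
gripper_force: 40.0
```

{"api": "play_rows", "payload": {
  "rows": [
    {"xyz": [0, 0, -0.001], "rot": [0, 0, 0], "gripper": 0.0},
    {"xyz": [0, 0, -0.002], "rot": [0, 0, 0], "gripper": 0.0},
    {"xyz": [0, 0, -0.003], "rot": [0, 0, 0], "gripper": 0.0},
    {"xyz": [0, 0, -0.004], "rot": [0, 0, 0], "gripper": 0.0},
    {"xyz": [0, 0, -0.005], "rot": [0, 0, 0], "gripper": 0.0},
    {"xyz": [0, 0, -0.005], "rot": [0, 0, 0], "gripper": 0.0}
  ]
}}

```text
time_s: 15.53
ee_pos: [0.4866, 0.0865, 0.1468]
orientation: [[-0.981, -0.192, 0.0], [-0.192, 0.981, 0.0], [-0.0, 0.0, -1.0]]
ft_force: [-0.3, 0.6, -0.4]
grip_width: 0.0208
gripper_force: 40.0
```

{"api": "play_rows", "payload": {
  "rows": [
    {"xyz": [0, 0, -0.001], "rot": [0, 0, 0], "gripper": 0.0},
    {"xyz": [0, 0, -0.002], "rot": [0, 0, 0], "gripper": 0.0},
    {"xyz": [0, 0, -0.003], "rot": [0, 0, 0], "gripper": 0.0},
    {"xyz": [0, 0, -0.003], "rot": [0, 0, 0], "gripper": 0.0}
  ]
}}

```text
time_s: 15.87
ee_pos: [0.4868, 0.0866, 0.145]
orientation: [[-0.981, -0.192, -0.0], [-0.192, 0.981, -0.0], [0.0, -0.0, -1.0]]
ft_force: [-4.3, -0.2, 8.1]
grip_width: 0.0211
gripper_force: 40.0
```

Flange seated (8 N at the original height). Relax, open and rise.

{"api": "play_rows", "payload": {
  "rows": [
    {"xyz": [0, 0, 0.0015], "rot": [0, 0, 0], "gripper": 0.0},
    {"xyz": [0, 0, 0.0015], "rot": [0, 0, 0], "gripper": 0.0},
    {"xyz": [0, 0, 0.0015], "rot": [0, 0, 0], "gripper": 0.05},
    {"xyz": [0, 0, 0.0015], "rot": [0, 0, 0], "gripper": 0.05},
    {"xyz": [0, 0, 0.0015], "rot": [0, 0, 0], "gripper": 0.05},
    {"xyz": [0, 0, 0.0015], "rot": [0, 0, 0], "gripper": 0.05}
  ]
}}

```text
time_s: 16.37
ee_pos: [0.4866, 0.0865, 0.1452]
orientation: [[-0.981, -0.192, -0.0], [-0.192, 0.981, -0.0], [0.0, -0.0, -1.0]]
ft_force: [0.6, 0.1, -0.0]
grip_width: 0.0453
gripper_force: 0.0
```

{"api": "play_rows", "payload": {
  "rows": [
    {"xyz": [0, 0, 0.01], "rot": [0, 0, 0], "gripper": 0.05},
    {"xyz": [0, 0, 0.025], "rot": [0, 0, 0], "gripper": 0.05},
    {"xyz": [0, 0, 0.05], "rot": [0, 0, 0], "gripper": 0.05},
    {"xyz": [0, 0, 0.08], "rot": [0, 0, 0], "gripper": 0.05},
    {"xyz": [0, 0, 0.11], "rot": [0, 0, 0], "gripper": 0.05},
    {"xyz": [0, 0, 0.14], "rot": [0, 0, 0], "gripper": 0.05},
    {"xyz": [0, 0, 0.15], "rot": [0, 0, 0], "gripper": 0.05},
    {"xyz": [0, 0, 0.15], "rot": [0, 0, 0], "gripper": 0.05}
  ]
}}

```text
time_s: 17.03
ee_pos: [0.4885, 0.0868, 0.2996]
orientation: [[-0.981, -0.192, 0.008], [-0.192, 0.981, 0.001], [-0.008, -0.001, -1.0]]
ft_force: [-0.4, 0.3, 0.2]
grip_width: 0.05
gripper_force: 0.0
```

```bash
python3 - <<'E'
from h import *
s=robot.observe(); print(s["ee_pos"],s["grip_width"])
a=cv2.imread("pics/scene.png").astype(int);b=robot.camera("scene");cv2.imwrite("pics/s7.png",b)
S=cal("scene");u,v=proj(S,[.485,.087,.095]).astype(int)
A=a[v-20:v+15,u-15:u+15].max(2);B=b[v-20:v+15,u-15:u+15].max(2).astype(int)
# shift of the rod handle between first and last picture
d,r=cv2.phaseCorrelate(A.astype(np.float32),B.astype(np.float32));print("rod shift px",d,r)
for n,p in(("cutter",[.398,.112,.02]),("timer",[.283,.2925,.02]),("box",[.465,.477,.03]),("stand",[.465,.3,.07])):
    x,y=proj(S,p).astype(int);print(n,cv2.phaseCorrelate(a[y-25:y+25,x-25:x+25].mean(2).astype(np.float32),b[y-25:y+25,x-25:x+25].mean(2).astype(np.float32)))
print(B[:, 5:25])
E
```

```text
[0.48852524 0.08677188 0.29961088] 0.05000513571015881
rod shift px (-0.11936810421253519, 0.7368948479025121) 0.6037696154029281
cutter ((0.06755481854360212, 0.13347249571986808), 0.7547263910293579)
timer ((0.017977412817241856, -0.041351575600220514), 0.9927177589416504)
box ((0.004532885499930472, 0.041793591534013075), 0.9932851161956787)
stand ((0.21355309802995492, 0.12001212133016281), 0.7967250769615173)
[[206 205 207 207 207 208 209 209 208 209 206 208 208 207 209 205 208 206
  207 205]
 [205 207 207 207 207 208 210 209 207 207 206 208 208 207 207 208 205 207
  206 205]
 [207 209 210 207 207 210 210 208 208 209 211 209 208 208 208 208 208 207
  208 209]
 [207 207 209 207 210 208 209 209 209 209 209 209 209 209 210 209 208 209
  209 209]
 [206 208 208 209 209 208 209 209 209 209 210 210 209 209 210 211 210 209
  206 208]
 [207 205 205 207 208 207 207 210 210 209 210 210 212 210 211 210 210 207
  206 205]
 [203 203 206 207 205 206 208 209 207 208 208 210 210 212 211 210 211 209
  208 206]
 [204 204 205 206 207 206 207 208 208 207 207 209 211 210 209 212 210 210
  207 211]
 [
[... 1593 characters left out ...]
 188 172
  158 146]
 [111  76 119 151 128 114 133 126 104  88  76  84  85  83  99 175 178 159
  158 151]
 [106  70  62 135 157 128 143 197 174 116 114 118 116 116 128 192 181 153
  159 159]
 [103  67  58  99 146 159 130 152 199 200 163 126 161 202 212 170 143 159
  159 158]
 [104  68  62  59  97 147 158 127 100 141 172 197 195 166 128 127 149 159
  158 158]
 [104  68  61  61  59 117 153 159 150 127 107 106 105 120 153 160 158 159
  139 101]
 [103  68  60  65  61  78 136 157 159 158 159 158 159 156 156 141 109  89
   77  77]
 [105  71  59  60  62  59  99 144 160 159 159 158 140 120  99  80  77  77
   79  80]
 [104  69  62  60  60  64  60  96 145 160 138  96  75  78  81  79  80  70
   78  81]]
```

The rod stands where it was at the start, within a pixel, and the bystanders have not moved. Handing in.

```bash
python3 -c "
from workcell import robot;print(robot.sign_off())"
```

```text
the job is handed in; nothing more can be done
None
```

I handed the job in at about 17 s. The plug was pushed out of the bore until it stopped on the base plate (about 15 N at most in the readings). I judged that by force and depth, because the camera could not see it under the block. The rod is back upright in its holder, fully down, and the cutter, timer and carton have not moved.

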